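Change over the autosampler trays

ROBOT

A 6-joint arm with a two-finger parallel gripper is mounted at the origin on the work surface. World frame = base frame: x ahead of the robot, y to its left, z up, the work surface at z = 0. Lengths are in mm, angles in degrees, forces in N, time in s.
With the tool pointing down it reaches from about 300 to 850 mm from the base axis. Payload 4.2 kg.
Tool frame: the origin (TCP) lies midway between the tips of the shut fingers; the grasp point (between the pads) lies env.hold_point_z behind it (env.hold_point_z is the distance from the TCP to the grasp point, in mm); z points along the fingers, y is the line along which they close (so a half turn about z gives the same grasp; the last joint's range is limited). The gripper opens to 91 mm and grips with 3 to 60 N. Pads are 32 mm wide; open, the fingers measure 118 mm over their backs; the gripper's body (76 mm by 178 mm) begins 60 mm behind the grasp point.
Start: joints at [-75.86, 18.312, 89.639, -0, 72.044, -1.146], TCP at [151.599, -554.672, 213.976] pointing down, gripper open.
Joint ranges: [-177.97, 177.97], [-48.28, 115.42], [12.27, 149.76], [-77.06, 257.06], [2.81, 150.46], [-146.56, 146.56]. Speed limits (degrees/s): [147.25, 147.25, 180, 180, 180, 180].

INTERFACE

Orientations are given as [roll, pitch, yaw] about the fixed x, y, z axes, in that order (R = Rz(yaw) Ry(pitch) Rx(roll)).
In Python, from workcell import env, viewer, spotter gives the robot as it stands.
- The arm moves only by the tool apply_moves, never from a script. Its arguments are lists of equal length, an entry for each row: "delta_pos": the shift along the world's x, y, z normalised to -1 to 1, where 1 is 120 mm, a list of three; "rot": the turn, a rotation vector about the world's x, y, z normalised to -1 to 1, where 1 is 1.5 rad, a list of three; "hand": the opening, from 0 (shut) to 1 (fully open). A call has 1 to 10 rows; each row is the pose to reach, as a shift and turn from the pose commanded when the call began; what a row does not reach only later rows make up. A row lasts 1/12 s, in which the tool goes at most 41.7 mm and 7.16 degrees, less where a joint would pass 70% of its speed; a pose out of reach is approached as far as the arm can. A call with a number of a shift or a turn outside -1 to 1 is refused whole. A call with a gripper value outside its range is refused whole. The fingers move at their own pace and stop on an object; "newtons" is the grip in N (left out, the last holds). Time passes only in rows, so rows that repeat a pose let the fingers close. It gives the time, the measured TCP pose, the force, the opening and the grip force at its end, in the units of the state.
- env.state(): the state, without advancing time (a new reading comes with each control period).
- viewer.grab_frame(name): name is "side" or "top"; returns a dict with "pixels" (400x640x3 uint8, red, green, blue), "camera_matrix" (3x3 intrinsics, pixels), "k1" (the pictures are not rectified: a ray, as slopes to the right and down, at radius r is drawn at 1 + k1 r^2 times it, then the intrinsics apply), "R" (3x3) and "t" (3): a world point X has camera coordinates R X + t. Camera axes: x right, y down, z forward; pixel columns grow to the right and rows downward; lengths in mm; the calibration is good to about 2 mm. A picture is of the moment at which its call begins. There is no depth.
- env.job_done(): hands the job in; it is judged then, once.
Trained networks look in a picture, given as the dict that the camera call returned (one of the last four; its "shot" number tells which), for a name from the list of things; names that differ only in an ending like _2 or _b are one class to them, and where a whole thing is asked for, a point or a joint stands for the part that bears it (a point fixed in the world has none). Each returns a list of dicts, best first, with "score" (0 to 1); they miss things now and then, are a little off and sometimes report something else, mostly with a low value. They report only what shows in the picture. A call takes as long as a camera call.
- spotter.trace(picture, query): "mask" (400x640 bool, what is visible of it) and "box" ([centre column, centre row, width, height] in pixels, round what is visible of it).
- spotter.landmark_of(picture, query): "position" ([column, row] in pixels: a listed point, or the origin of a listed thing).
The state is a dict: "time_s": time; "qpos": joint angles; "qvel": joint speeds; "effort": joint torques, N m; "ee_pos": TCP position; "ee_rot": TCP orientation; "force": force on the tool from outside, world axes, zero at the start; "torque": the same for the moment, N m; "gripper_width": finger opening in mm; "gripper_force": force on a finger pad.
Only numpy, scipy, OpenCV 4.12 (cv2) and the standard library are available. Lean on these libraries where they do the work, as an engineer would, in place of code of your own. Each camera call takes 0.05 s, during which the arm holds its last target. There are 200 camera calls.

TASK

On the autosampler, first push the empty tray, which was left standing part of the way out, fully home; then hook a fingertip behind the lip of the tray with the small vials and draw it out along its rail all the way to its stop. Do not pinch either lip or lift anything; the vials must stay standing in their cells, and the jar tray and everything else around must stay where they are.

Things in the scene. Friction and masses are not known exactly. Their poses are not given: they have to be found in the camera images.
- sample_tray (a joint): how far the sample tray (its 3 x 3 grid of square cells holds four small capped amber vials; the only tray with vials) is drawn out, m: 0 = fully in (its start), 0.12 = fully out against its end stop. It slides along its bed's x axis and comes out towards the robot (bed -x), against about 1.5 N of friction plus light damping, stays where it is left, and cannot lift
- empty_tray (a joint): how far the empty tray (same grid, nothing in it; the one tray that stands drawn part of the way out at the start) is out, m: 0 = fully in against its stop, 0.12 = fully out. Same build and friction as the sample tray
- jar_tray (a joint): how far the jar tray (2 x 2 larger cells with two wide clear jars in them) is out, m; fully in, 0, at the start. All trays are 100 mm wide, 168 mm long; from front to back: an upright lip across the full width, a finger pocket open at the top (50 mm long, 94 mm wide between side walls 22 mm high), then the cells (walls 22 mm high)
- sampler: the fixed white autosampler: deck 330 x 460 x 20 mm, at its rear (+x) a housing 90 mm deep and 60 mm high that carries, at +y, a needle carriage reaching 150 mm above the table. Origin: middle of the deck's underside, on the table; its -x side faces the robot; it may stand turned by some degrees
- sample_bed: fixed bed of the sample tray, 310 x 112 x 12 mm with low side rails; origin: middle of its underside, 20 mm above the table; x is the tray's line of travel, the tray comes out to -x. The three beds stand side by side, parallel, 125 mm apart, in any order
- empty_bed: fixed bed of the empty tray, as sample_bed
- jar_bed: fixed bed of the jar tray, as sample_bed
- sample_lip_back (a point): inner plate of the sample tray's lip, 4 mm thick, 100 mm wide, aluminium, moving with the tray. This point: middle of its top edge on the face that looks into the finger pocket (+x, axes as the bed's). The pocket floor lies 26 mm below this point (37 mm above the table), the pocket reaches 50 mm to +x and 47 mm to either side of it
- sample_lip_face (a point): outer plate of the sample tray's lip, 4 mm thick, 100 mm wide, aluminium, joined flat to the inner plate (whole lip 8 mm thick). This point: middle of its top edge on the face that looks to the robot (-x); this edge is 3 mm lower than the inner plate's, 60 mm above the table; the face goes down 27 mm to just above the bed
- empty_lip_back (a point): inner plate of the empty tray's lip, 4 mm thick, 100 mm wide, aluminium, moving with the tray. This point: middle of its top edge on the face that looks into the finger pocket (+x, axes as the bed's). The pocket floor lies 26 mm below this point (37 mm above the table), the pocket reaches 50 mm to +x and 47 mm to either side of it
- empty_lip_face (a point): outer plate of the empty tray's lip, 4 mm thick, 100 mm wide, aluminium, joined flat to the inner plate (whole lip 8 mm thick). This point: middle of its top edge on the face that looks to the robot (-x); this edge is 3 mm lower than the inner plate's, 60 mm above the table; the face goes down 27 mm to just above the bed
- vial0: loose capped amber vial, 23 mm across, 40 mm high, 18 g, standing in a cell of the sample tray (some mm of play); origin: centre of its underside; z up along it
- vial1: loose capped amber vial, 23 mm across, 40 mm high, 18 g, standing in a cell of the sample tray (some mm of play); origin: centre of its underside; z up along it
- vial2: loose capped amber vial, 23 mm across, 40 mm high, 18 g, standing in a cell of the sample tray (some mm of play); origin: centre of its underside; z up along it
- vial3: loose capped amber vial, 23 mm across, 40 mm high, 18 g, standing in a cell of the sample tray (some mm of play); origin: centre of its underside; z up along it
- jar0: loose clear jar 36 mm across, 48 mm high in a cell of the jar tray; origin: centre of its underside; a bystander
- jar1: loose clear jar as jar0, in another cell of the jar tray; origin: centre of its underside; a bystander
- stray0: loose capped vial, 23 mm across, 40 mm high, standing on the deck at its -y margin beside the beds; origin: centre of its underside; a bystander
- stray1: loose capped vial as stray0, on the deck at its +y margin; origin: centre of its underside; a bystander
- beaker: glass beaker 70 mm across, 85 mm high, on the table to the left; origin: centre of its underside; a bystander
- bottle: capped glass bottle 72 mm across, 150 mm high, on the table to the left; origin: centre of its underside; a bystander
- tipbox: closed grey box 120 x 85 x 60 mm, on the table to the right; origin: centre of its underside; a bystander
- pen: black marker pen lying on the table to the right, 12 mm thick, about 140 mm long; origin: its middle; a bystander

How it is judged:
By the outcome, as a careful person would: the job done as asked, in the order asked, and still so for the second after the job is handed in, with the robot touching nothing.
It also fails if it takes over 45 s, if anything falls off the work surface, if the arm or the gripper's body presses on something with over 40 N, if the wrist force passes 120 N, or if a joint passes its speed limit or range.

## Working session

There is one attempt and no reset: what is moved stays moved. The work goes in short steps, Python scripts to look and compute and a tool call to move; the robot and the scene stay as the last step left them, time stands still between calls to the robot, and variables do not carry over. Pictures are saved under pics/ and viewed, at most 10 in all, crops included, and the job is handed in when it is done.

Besides the shell and the picture viewer there is one more tool, called after "Request:" by a JSON object that holds its "fn" and its "kwargs", one argument or row to a line. apply_moves: Moves the arm, as the interface text tells. Its arguments: {"type":"object","properties":{"delta_pos":{"type":"array"},"rot":{"type":"array"},"hand":{"type":"array"},"newtons":{"type":"number"}},"required":["delta_pos","rot","hand"]}

```bash
mkdir -p pics; ls
cat > h.py <<'E'
import numpy as np, cv2
from workcell import env, viewer, spotter
def ray(p,uv):
    K=np.array(p["camera_matrix"]);k=p["k1"];R=np.array(p["R"]);t=np.array(p["t"])
    d=np.array([(uv[0]-K[0,2])/K[0,0],(uv[1]-K[1,2])/K[1,1]]);s=d.copy()
    for _ in range(30): s=d/(1+k*(s@s))
    return -R.T@t, R.T@np.array([s[0],s[1],1])
def at_z(p,uv,z):
    o,d=ray(p,uv); return o+d*(z-o[2])/d[2]
def proj(p,X):
    K=np.array(p["camera_matrix"]);c=np.array(p["R"])@np.array(X,float)+np.array(p["t"])
    s=c[:2]/c[2]; s=s*(1+p["k1"]*(s@s)); return [K[0,0]*s[0]+K[0,2],K[1,1]*s[1]+K[1,2]]
def save(p,n): cv2.imwrite("pics/"+n,cv2.cvtColor(p["pixels"],cv2.COLOR_RGB2BGR))
E
python3 - <<'E'
from h import *
Z=dict(sample_lip_back=63,sample_lip_face=60,empty_lip_back=63,empty_lip_face=60,sample_bed=20,empty_bed=20,jar_bed=20,sampler=0,vial0=39,jar0=39,stray0=20,beaker=0,bottle=0,tipbox=0,pen=6)
for n in("top","side"):
    p=viewer.grab_frame(n);save(p,n+"0.png")
    print(n,"cam",ray(p,(320,200))[0].round())
    for q,z in Z.items():
        for r in spotter.landmark_of(p,q)[:4]:
            print(q,round(r["score"],2),np.round(r["position"],1),at_z(p,r["position"],z).round(1))
print(env.state(),env.hold_point_z)
E
```

```text
pics
top cam [ 432.  -20. 1718.]
sample_lip_back 0.97 [285.2 205.8] [564.2  95.6  63. ]
sample_lip_face 0.94 [280.4 209.6] [552.1 112.4  60. ]
empty_lip_back 0.68 [354.8 231.2] [ 471.4 -136.5   63. ]
empty_lip_back 0.49 [270.5 190.3] [618.4 144.3  63. ]
empty_lip_face 0.72 [356.8 233.7] [ 462.9 -143.2   60. ]
sample_bed 0.74 [277.8 205.8] [568.5 124.3  20. ]
empty_bed 0.65 [357.3 200.8] [ 577.6 -151.8   20. ]
empty_bed 0.52 [291.4 186.3] [635.   75.4  20. ]
empty_bed 0.31 [449.1 248.9] [ 400.3 -466.7   20. ]
jar_bed 0.75 [319.  201.5] [579.1 -19.   20. ]
jar_bed 0.23 [353.4 232.6] [ 467.8 -134.5   20. ]
vial0 0.54 [289.5 167.9] [696.8  79.3  39. ]
vial0 0.46 [278.5 181.4] [651.1 118.4  39. ]
vial0 0.44 [272.2 191.6] [616.5 140.9  39. ]
vial0 0.42 [290.8 189.7] [621.1  76.7  39. ]
jar0 0.67 [189.6 189.4] [633.5 429.2  39. ]
jar0 0.58 [287.5 168.8] [693.9  86.3  39. ]
jar0 0.47 [305.7 168.9] [691.6  23.5  39. ]
jar0 0.45 [325.  179.8] [651.7 -41.8  39. ]
stray0 0.57 [377.2 217.3] [ 518.2 -218.9   20. ]
stray0 0.42 [257.7 191.3] [621.2 193.3  20. ]
beaker 0.59 [192.7 239.1] [461.4 430.6
[... 1661 characters left out ...]
[ 398.1 -464.8    6. ]
{'time_s': 1.6, 'qpos': array([-7.58584199e+01,  1.83115779e+01,  8.96405520e+01, -1.97316630e-03,
        7.20438287e+01, -1.14727184e+00]), 'qvel': array([ 0.00126701, -0.00570575,  0.09435159,  0.03228391, -0.06029576,
       -0.03294281]), 'effort': array([-1.22734473e-03, -4.12344933e+01, -2.32229519e+01,  7.27067515e-02,
        3.77152045e-02,  6.09982678e-07]), 'ee_pos': array([ 151.59697474, -554.65983015,  213.96862207]), 'ee_rot': array([1.79995997e+02, 1.95764392e-03, 1.52894601e+01]), 'force': array([0.07439831, 0.70080762, 0.01363145]), 'torque': array([-0.02110259,  0.00028917,  0.03993362]), 'gripper_force': 0.0, 'gripper_width': 91.19327352663312} 18.8
```

Run:
```python
import cv2,numpy as np
a=cv2.imread("pics/top0.png")[140:265,230:400];b=cv2.imread("pics/side0.png")[135:290,215:385]
cv2.imwrite("pics/t.png",cv2.resize(a,None,fx=4.7,fy=4.7,interpolation=cv2.INTER_CUBIC))
cv2.imwrite("pics/s.png",cv2.resize(b,None,fx=3.8,fy=3.8,interpolation=cv2.INTER_CUBIC))
```

```text
(no output)
```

View pics/t.png

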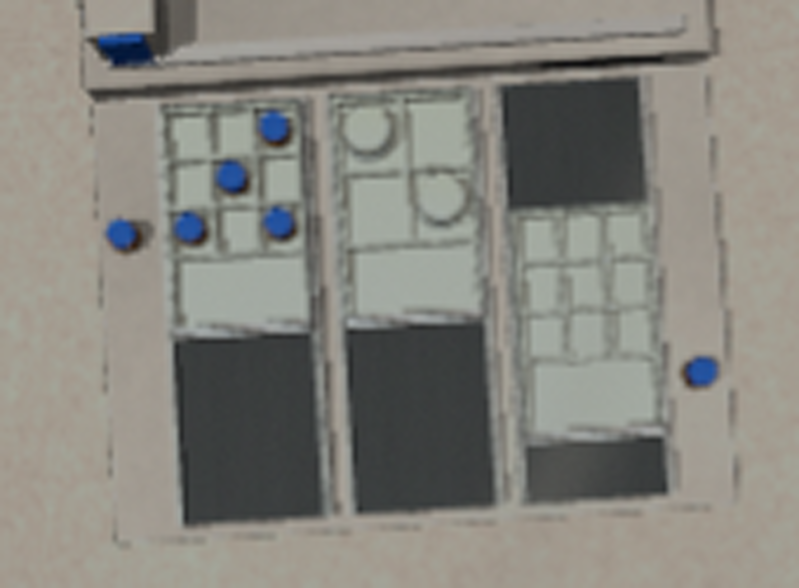

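View pics/s.png

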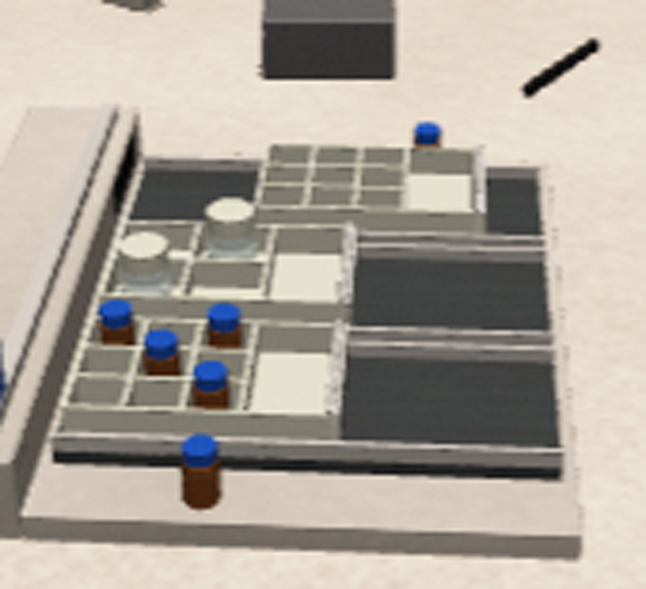

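Run:
```python
from h import *
p=viewer.grab_frame("top");s=viewer.grab_frame("side")
T=lambda u,v,z:at_z(p,(230+u/4.7,140+v/4.7),z).round(1)
S=lambda u,v,z:at_z(s,(215+u/3.8,135+v/3.8),z).round(1)
ang=lambda a,b:np.degrees(np.arctan2(*(b-a)[[1,0]])).round(2)
for n,a,b in(("bedfront",T(183,523,33),T(665,492,33)),("sampleF",T(183,523,33),T(323,516,33)),("sLip",T(178,335,61),T(310,327,61)),("jLip",T(345,326,61),T(482,319,61)),("eLip",T(527,441,61),T(663,433,61)),("deckfront",T(118,542,20),T(738,506,20))):
    print(n,a,b,(a+b)/2,ang(b,a)-90,np.linalg.norm(a-b))
for n,a,b in(("rail1",T(183,523,33),T(162,105,33)),("rail2",T(323,516,33),T(303,100,33)),("rail3",T(665,492,33),T(640,78,33))):print(n,ang(a,b),np.linalg.norm(a-b))
print("side sLip",S(348,322,63),S(337,411,63),"j",S(352,227,63),S(346,302,63),"e",S(482,149,63),S(484,212,63))
# triangulate network lip points
def tri(a,b):
    o1,d1=ray(p,a);o2,d2=ray(s,b)
    A=np.stack([d1,-d2],1);x=np.linalg.lstsq(A,o2-o1,rcond=None)[0]
    P,Q=o1+d1*x[0],o2+d2*x[1];return ((P+Q)/2).round(1),np.linalg.norm(P-Q).round(1)
for q in("sample_lip_back","sample_lip_face","empty_lip_back","empty_lip_face","sample_bed","empty_bed","jar_bed"):
    a=spotter.landmark_of(p,q);b=spotter.landmark_of(s,q)
    if a and b: print(q,tri(a[0]["position"],b[0]["position"]))
for q in ("sample_bed","empty_bed","sample_tray","empty_tray"):
  for r in spotter.trace(p,q)[:2]:
    m=r["mask"].astype(np.uint8);ys,xs=np.nonzero(m)
    W=np.array([at_z(p,(x,y),35)[:2] for x,y in zip(xs,ys)],np.float32)
    print(q,round(r["score"],2),cv2.minAreaRect(W))
```

```text
bedfront [412.1 157.6  33. ] [ 424.2 -194.3   33. ] [418.15 -18.35  33.  ] 1.9699999999999989 352.1079663966721
sampleF [412.1 157.6  33. ] [414.4  55.3  33. ] [413.25 106.45  33.  ] 1.2900000000000063 102.32585206095281
sLip [547.6 155.   61. ] [550.5  59.7  61. ] [549.05 107.35  61.  ] 1.7399999999999949 95.34411360959837
jLip [550.5  34.5  61. ] [552.5 -64.1  61. ] [551.5 -14.8  61. ] 1.1599999999999966 98.62028188968027
eLip [463.9 -93.6  61. ] [ 466.6 -191.5   61. ] [ 465.25 -142.55   61.  ] 1.5799999999999983 97.93722479221066
deckfront [399.3 207.3  20. ] [ 412.1 -249.1   20. ] [405.7 -20.9  20. ] 1.6099999999999994 456.5794563928605
rail1 1.6 308.1200415422535
rail2 1.24 306.0711681945884
rail3 1.31 305.3802383914192
side sLip [546.1  64.9  63. ] [544.3 160.9  63. ] j [553.9 -55.9  63. ] [549.5  41.4  63. ] e [ 465.1 -182.1   63. ] [461.7 -85.4  63. ]
sample_lip_back (array([550.5, 110.3,  60.4]), np.float64(2.2))
sample_lip_face (array([ 522.3, -147.3, -117.1]), np.float64(90.4))
empty_lip_back (array([ 472. , -148.7,   57.1]), np.float64(8.4))
empty_lip_face (array([ 467.6, -147.5,   59. ]), np.float64(10.6))
sample_bed (array([572.5, 124.1,  19.4]), np.float64(5.2))
jar_bed (array([572.1, -13.6,  17.5]), np.float64(2.2))
sample_bed 0.79 ((566.7725830078125, 111.06816101074219), (309.96563720703125, 113.85232543945312), 2.051816701889038)
empty_bed 0.73 ((575.23486328125, -139.43524169921875), (309.9504089355469, 113.30006408691406), 1.9551076889038086)
sample_tray 0.93 ((632.9382934570312, 115.90450286865234), (173.0612335205078, 105.86212158203125), 2.0915462970733643)
empty_tray 0.98 ((548.5538940429688, -141.9016571044922), (172.27833557128906, 102.39644622802734), 1.4907314777374268)
empty_tray 0.6 ((639.3273315429688, 449.66510009765625), (98.23333740234375, 74.89142608642578), 62.36005401611328)
```

The sample tray is on the left (lip about (548,108)), the jar tray is in the middle, and the empty tray is on the right (lip face about (463,-142)). The bed yaw is about 1.7°. Next I'll move over and shut the gripper.

Request:
{"fn": "apply_moves", "kwargs": {
  "delta_pos": [
    [0.67,1,0],
    [0.67,1,0],
    [0.67,1,0],
    [0.67,1,0]
  ],
  "rot": [
    [0,0,-0.158],
    [0,0,-0.158],
    [0,0,-0.158],
    [0,0,-0.158]
  ],
  "hand": [0,0,0,0],
  "newtons": 10
}}

```text
time_s: 2.93
ee_pos: [233.3, -431.0, 213.9]
ee_rot: [-179.9, -0.0, 1.8]
force: [-0.2, 0.6, 0.0]
gripper_width: 67.4
gripper_force: 0.0
```

Request:
{"fn": "apply_moves", "kwargs": {
  "delta_pos": [
    [0.67,1,0],
    [0.67,1,0],
    [0.67,1,0],
    [0.67,1,0]
  ],
  "rot": [
    [0,0,0],
    [0,0,0],
    [0,0,0],
    [0,0,0]
  ],
  "hand": [0,0,0,0]
}}

```text
time_s: 3.27
ee_pos: [313.7, -311.2, 214.2]
ee_rot: [-179.9, -0.1, 1.8]
force: [-0.7, 0.7, 0.1]
gripper_width: 40.9
gripper_force: 0.0
```

Request:
{"fn": "apply_moves", "kwargs": {
  "delta_pos": [
    [0.67,1,0],
    [0.67,1,0],
    [0.67,1,0],
    [0.67,1,0]
  ],
  "rot": [
    [0,0,0],
    [0,0,0],
    [0,0,0],
    [0,0,0]
  ],
  "hand": [0,0,0,0]
}}

```text
time_s: 3.6
ee_pos: [394.5, -191.3, 214.3]
ee_rot: [-179.9, -0.1, 1.9]
force: [0.5, -0.8, -0.5]
gripper_width: 14.4
gripper_force: 0.0
```

Request:
{"fn": "apply_moves", "kwargs": {
  "delta_pos": [
    [0.23,0.42,0],
    [0.23,0.42,0],
    [0.23,0.42,-0.3],
    [0.23,0.42,-0.6],
    [0.23,0.42,-0.9],
    [0.23,0.42,-0.9],
    [0.23,0.42,-0.9]
  ],
  "rot": [
    [0,0,0],
    [0,0,0],
    [0,0,0],
    [0,0,0],
    [0,0,0],
    [0,0,0],
    [0,0,0]
  ],
  "hand": [0,0,0,0,0,0,0]
}}

```text
time_s: 4.18
ee_pos: [419.5, -143.9, 105.4]
ee_rot: [-179.9, 0.2, 1.7]
force: [-0.2, -0.0, 0.8]
gripper_width: 0.2
gripper_force: 0.0
```

Run:
```python
from h import *
s=viewer.grab_frame("side");p=viewer.grab_frame("top")
a=s["pixels"][60:290,215:445];b=p["pixels"][140:265,230:400]
a=cv2.resize(a,(590,590),interpolation=cv2.INTER_CUBIC)
cv2.imwrite("pics/s2.png",a[:,:,::-1]); print(env.state()["ee_pos"],env.state()["gripper_width"])
```

```text
[ 421.99001135 -144.97354627  107.82316809] 0.5594761967063506
```

View pics/s2.png

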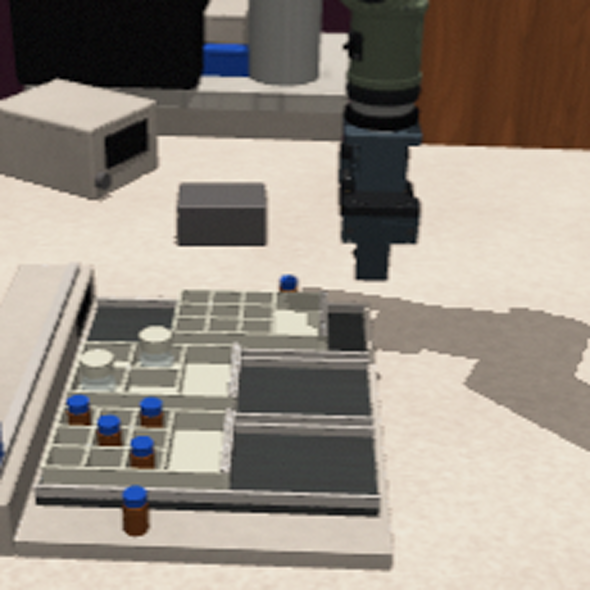

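The side view shows the shut fingers over the front end of the empty tray's bed, tips near pixel (372,275), in front of its lip at about (322,315). I'll lower them in front of the lip and approach.

Request:
{"fn": "apply_moves", "kwargs": {
  "delta_pos": [
    [0,0,-0.25],
    [0,0,-0.45],
    [0,0,-0.52],
    [0,0,-0.52],
    [0.04,0,-0.52],
    [0.08,0,-0.52],
    [0.12,0.005,-0.52],
    [0.16,0.005,-0.52],
    [0.2,0.005,-0.52]
  ],
  "rot": [
    [0,0,0],
    [0,0,0],
    [0,0,0],
    [0,0,0],
    [0,0,0],
    [0,0,0],
    [0,0,0],
    [0,0,0],
    [0,0,0]
  ],
  "hand": [0,0,0,0,0,0,0,0,0]
}}

```text
time_s: 5.03
ee_pos: [445.7, -143.8, 44.4]
ee_rot: [180.0, -0.1, 1.7]
force: [0.2, 0.4, -0.5]
gripper_width: 0.6
gripper_force: 0.0
```

Request:
{"fn": "apply_moves", "kwargs": {
  "delta_pos": [
    [0.05,0,0],
    [0.1,0,0],
    [0.15,0.01,0],
    [0.2,0.01,0],
    [0.25,0.01,0],
    [0.3,0.01,0],
    [0.35,0.01,0],
    [0.4,0.01,0],
    [0.4,0.01,0]
  ],
  "rot": [
    [0,0,0],
    [0,0,0],
    [0,0,0],
    [0,0,0],
    [0,0,0],
    [0,0,0],
    [0,0,0],
    [0,0,0],
    [0,0,0]
  ],
  "hand": [0,0,0,0,0,0,0,0,0]
}}

```text
time_s: 5.78
ee_pos: [494.3, -142.7, 43.6]
ee_rot: [180.0, -0.1, 1.7]
force: [0.7, -0.6, -0.2]
gripper_width: 0.4
gripper_force: 0.0
```

Request:
{"fn": "apply_moves", "kwargs": {
  "delta_pos": [
    [0.04,0,0],
    [0.08,0,0],
    [0.12,0,0],
    [0.16,0.005,0],
    [0.2,0.005,0],
    [0.23,0.005,0]
  ],
  "rot": [
    [0,0,0],
    [0,0,0],
    [0,0,0],
    [0,0,0],
    [0,0,0],
    [0,0,0]
  ],
  "hand": [0,0,0,0,0,0]
}}

```text
time_s: 6.28
ee_pos: [520.6, -141.9, 43.5]
ee_rot: [180.0, -0.0, 1.7]
force: [-1.6, 0.1, 0.4]
gripper_width: 0.4
gripper_force: 0.9
```

Request:
{"fn": "apply_moves", "kwargs": {
  "delta_pos": [
    [0.02,0,0],
    [0.04,0,0],
    [0.06,0,0]
  ],
  "rot": [
    [0,0,0],
    [0,0,0],
    [0,0,0]
  ],
  "hand": [0,0,0]
}}

```text
time_s: 6.53
ee_pos: [527.3, -141.7, 43.5]
ee_rot: [-180.0, 0.0, 1.7]
force: [-2.1, 1.7, 1.1]
gripper_width: 0.3
gripper_force: 0.8
```

Contact is established at about -1.6 N of friction. I'll creep on until the stop shows up in the force.

Request:
{"fn": "apply_moves", "kwargs": {
  "delta_pos": [
    [0.015,0,0],
    [0.03,0,0],
    [0.03,0,0]
  ],
  "rot": [
    [0,0,0],
    [0,0,0],
    [0,0,0]
  ],
  "hand": [0,0,0]
}}

```text
time_s: 6.78
ee_pos: [531.4, -142.0, 43.6]
ee_rot: [180.0, -0.0, 1.7]
force: [-0.6, 0.8, -0.2]
gripper_width: 0.6
gripper_force: 0.4
```

Request:
{"fn": "apply_moves", "kwargs": {
  "delta_pos": [
    [0.015,0,0],
    [0.03,0,0],
    [0.03,0,0]
  ],
  "rot": [
    [0,0,0],
    [0,0,0],
    [0,0,0]
  ],
  "hand": [0,0,0]
}}

```text
time_s: 7.03
ee_pos: [534.9, -142.0, 43.7]
ee_rot: [180.0, -0.0, 1.7]
force: [-0.1, 1.3, 0.2]
gripper_width: 0.4
gripper_force: 0.4
```

Request:
{"fn": "apply_moves", "kwargs": {
  "delta_pos": [
    [0.015,0,0],
    [0.03,0,0],
    [0.03,0,0]
  ],
  "rot": [
    [0,0,0],
    [0,0,0],
    [0,0,0]
  ],
  "hand": [0,0,0]
}}

```text
time_s: 7.28
ee_pos: [538.4, -141.9, 43.6]
ee_rot: [180.0, -0.0, 1.7]
force: [-1.4, 0.4, -0.3]
gripper_width: 0.8
gripper_force: 0.6
```

Request:
{"fn": "apply_moves", "kwargs": {
  "delta_pos": [
    [0.01,0,0],
    [0.02,0,0],
    [0.02,0,0]
  ],
  "rot": [
    [0,0,0],
    [0,0,0],
    [0,0,0]
  ],
  "hand": [0,0,0]
}}

```text
time_s: 7.53
ee_pos: [538.5, -141.9, 43.7]
ee_rot: [-180.0, 0.2, 1.7]
force: [-7.0, -0.8, 5.1]
gripper_width: 0.6
gripper_force: 3.3
```

Request:
{"fn": "apply_moves", "kwargs": {
  "delta_pos": [
    [0.015,0,0],
    [0.015,0,0]
  ],
  "rot": [
    [0,0,0],
    [0,0,0]
  ],
  "hand": [0,0]
}}

```text
time_s: 7.7
ee_pos: [538.5, -141.9, 43.6]
ee_rot: [-180.0, 0.5, 1.8]
force: [-11.1, -1.1, 8.1]
gripper_width: 0.3
gripper_force: 5.3
```

Request:
{"fn": "apply_moves", "kwargs": {
  "delta_pos": [
    [-0.1,0,0],
    [-0.2,0,0.1],
    [-0.2,0,0.4],
    [-0.2,0,0.7],
    [-0.2,0,0.7]
  ],
  "rot": [
    [0,0,0],
    [0,0,0],
    [0,0,0],
    [0,0,0],
    [0,0,0]
  ],
  "hand": [0,0,0,0,0]
}}

```text
time_s: 8.12
ee_pos: [523.5, -143.5, 134.6]
ee_rot: [179.7, -0.9, 1.7]
force: [1.4, 0.1, 0.0]
gripper_width: 0.1
gripper_force: 0.0
```

Run:
```python
from h import *
s=viewer.grab_frame("side")
a=s["pixels"][100:300,200:400]
cv2.imwrite("pics/s3.png",cv2.resize(a,(600,600),interpolation=cv2.INTER_CUBIC)[:,:,::-1]); print(env.state()["ee_pos"])
```

```text
[ 521.91045554 -143.04175955  131.79360814]
```

View pics/s3.png

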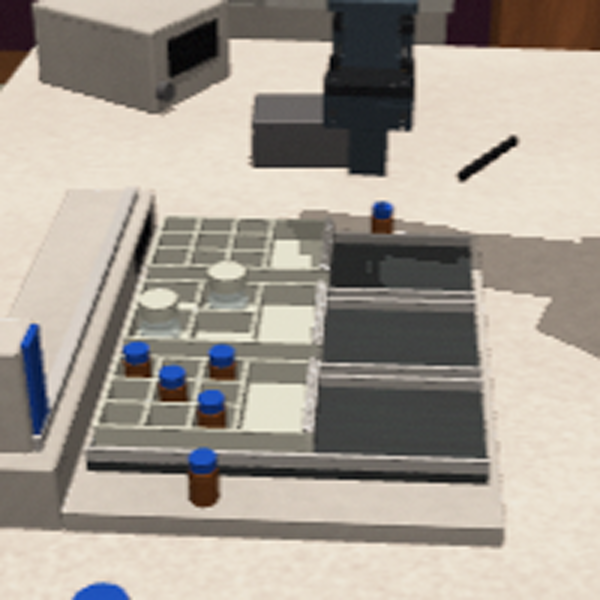

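The empty tray is fully home, with its lip in line with the other two (pixels x≈328/320/312). The force rose to 11 N without movement, so it is on its stop. Next I'll move above the sample tray's pocket.

Request:
{"fn": "apply_moves", "kwargs": {
  "delta_pos": [
    [0.2,1,0],
    [0.2,1,0],
    [0.2,1,0],
    [0.2,1,0]
  ],
  "rot": [
    [0,0,0],
    [0,0,0],
    [0,0,0],
    [0,0,0]
  ],
  "hand": [0,0,0,0]
}}

```text
time_s: 8.5
ee_pos: [543.5, -16.3, 126.8]
ee_rot: [-179.8, -0.1, 2.0]
force: [0.2, 0.4, 0.1]
gripper_width: 0.6
gripper_force: 0.0
```

Request:
{"fn": "apply_moves", "kwargs": {
  "delta_pos": [
    [0.25,1,0],
    [0.25,1,0],
    [0.25,1,0],
    [0.25,1,0],
    [0.25,1,0]
  ],
  "rot": [
    [0,0,0],
    [0,0,0],
    [0,0,0],
    [0,0,0],
    [0,0,0]
  ],
  "hand": [0,0,0,0,0]
}}

```text
time_s: 8.92
ee_pos: [572.4, 99.6, 126.5]
ee_rot: [180.0, 0.0, 1.9]
force: [0.6, -0.8, -1.2]
gripper_width: 0.6
gripper_force: 0.0
```

Request:
{"fn": "apply_moves", "kwargs": {
  "delta_pos": [
    [0,0.08,-0.15],
    [0,0.08,-0.3],
    [0,0.08,-0.3],
    [0,0.08,-0.3]
  ],
  "rot": [
    [0,0,0],
    [0,0,0],
    [0,0,0],
    [0,0,0]
  ],
  "hand": [0,0,0,0]
}}

```text
time_s: 9.25
ee_pos: [571.3, 106.2, 90.6]
ee_rot: [179.9, 0.2, 1.6]
force: [0.6, -0.3, 0.4]
gripper_width: 0.3
gripper_force: 0.0
```

Run:
```python
from h import *
s=viewer.grab_frame("side")
e=env.state()["ee_pos"];print(e)
print("tip px",proj(s,e),"tip moved down to z43 px",proj(s,[e[0],e[1],43]),proj(s,[e[0]-16,e[1],43]),proj(s,[e[0]+16,e[1],43]))
a=s["pixels"][150:300,220:370]
cv2.imwrite("pics/s4.png",cv2.resize(a,(600,600),interpolation=cv2.INTER_CUBIC)[:,:,::-1])
```

```text
[572.2202712  106.44302606  91.63745647]
tip px [np.float64(293.92109537958015), np.float64(218.77487540404047)] tip moved down to z43 px [np.float64(294.2044508774367), np.float64(235.74474161334686)] [np.float64(300.85691651689586), np.float64(236.08682134507524)] [np.float64(287.5659940748384), np.float64(235.40302997118908)]
```

View pics/s4.png

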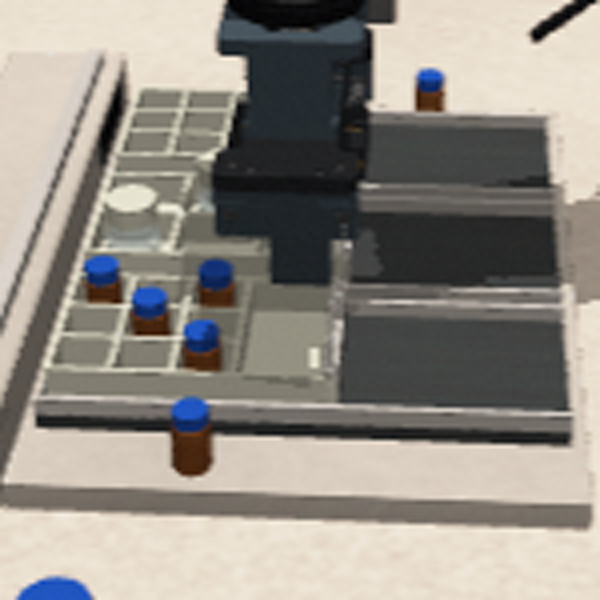

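The tips (crop pixel ~(297,283)) are above the sample tray's pocket, which spans about 245–328 in the crop and is a bit nearer the lip. I'll shift +5 mm in x and lower slowly.

Request:
{"fn": "apply_moves", "kwargs": {
  "delta_pos": [
    [0.04,0,0],
    [0.04,0,-0.1],
    [0.04,0,-0.2],
    [0.04,0,-0.28],
    [0.04,0,-0.34],
    [0.04,0,-0.38],
    [0.04,0,-0.39],
    [0.04,0,-0.39]
  ],
  "rot": [
    [0,0,0],
    [0,0,0],
    [0,0,0],
    [0,0,0],
    [0,0,0],
    [0,0,0],
    [0,0,0],
    [0,0,0]
  ],
  "hand": [0,0,0,0,0,0,0,0]
}}

```text
time_s: 9.97
ee_pos: [577.1, 107.7, 44.7]
ee_rot: [180.0, 0.0, 1.7]
force: [0.3, -0.4, -0.6]
gripper_width: 0.6
gripper_force: 0.0
```

Request:
{"fn": "apply_moves", "kwargs": {
  "delta_pos": [
    [-0.02,0,0],
    [-0.04,0,0],
    [-0.06,0,0],
    [-0.08,0,0],
    [-0.1,0,0],
    [-0.12,0,0],
    [-0.14,0,0]
  ],
  "rot": [
    [0,0,0],
    [0,0,0],
    [0,0,0],
    [0,0,0],
    [0,0,0],
    [0,0,0],
    [0,0,0]
  ],
  "hand": [0,0,0,0,0,0,0]
}}

```text
time_s: 10.55
ee_pos: [560.3, 107.7, 45.1]
ee_rot: [180.0, -0.1, 1.7]
force: [1.5, -1.4, 1.5]
gripper_width: 0.2
gripper_force: 0.8
```

Request:
{"fn": "apply_moves", "kwargs": {
  "delta_pos": [
    [-0.02,0,0],
    [-0.05,0,0],
    [-0.08,0,0],
    [-0.11,-0.005,0],
    [-0.14,-0.005,0],
    [-0.17,-0.005,0],
    [-0.2,-0.005,0],
    [-0.23,-0.01,0],
    [-0.26,-0.01,0],
    [-0.29,-0.01,0]
  ],
  "rot": [
    [0,0,0],
    [0,0,0],
    [0,0,0],
    [0,0,0],
    [0,0,0],
    [0,0,0],
    [0,0,0],
    [0,0,0],
    [0,0,0],
    [0,0,0]
  ],
  "hand": [0,0,0,0,0,0,0,0,0,0]
}}

```text
time_s: 11.38
ee_pos: [525.0, 106.5, 44.8]
ee_rot: [180.0, -0.0, 1.7]
force: [1.9, 0.4, 0.1]
gripper_width: 0.8
gripper_force: 0.9
```

The fingers have hooked the lip, with about 1.7 N of friction. I'll keep drawing the tray out at the same calm speed.

Request:
{"fn": "apply_moves", "kwargs": {
  "delta_pos": [
    [-0.03,0,0],
    [-0.06,0,0],
    [-0.09,0,0],
    [-0.12,-0.005,0],
    [-0.15,-0.005,0],
    [-0.18,-0.005,0],
    [-0.21,-0.005,0],
    [-0.24,-0.01,0],
    [-0.27,-0.01,0],
    [-0.3,-0.01,0]
  ],
  "rot": [
    [0,0,0],
    [0,0,0],
    [0,0,0],
    [0,0,0],
    [0,0,0],
    [0,0,0],
    [0,0,0],
    [0,0,0],
    [0,0,0],
    [0,0,0]
  ],
  "hand": [0,0,0,0,0,0,0,0,0,0]
}}

```text
time_s: 12.22
ee_pos: [489.0, 105.3, 44.8]
ee_rot: [180.0, 0.0, 1.7]
force: [1.6, -0.2, -0.0]
gripper_width: 0.8
gripper_force: 0.9
```

Request:
{"fn": "apply_moves", "kwargs": {
  "delta_pos": [
    [-0.03,0,0],
    [-0.06,0,0],
    [-0.09,0,0],
    [-0.12,-0.005,0],
    [-0.15,-0.005,0],
    [-0.17,-0.005,0],
    [-0.19,-0.005,0]
  ],
  "rot": [
    [0,0,0],
    [0,0,0],
    [0,0,0],
    [0,0,0],
    [0,0,0],
    [0,0,0],
    [0,0,0]
  ],
  "hand": [0,0,0,0,0,0,0]
}}

```text
time_s: 12.8
ee_pos: [466.2, 104.7, 44.8]
ee_rot: [180.0, 0.0, 1.7]
force: [2.1, 0.1, -0.3]
gripper_width: 0.8
gripper_force: 0.8
```

Request:
{"fn": "apply_moves", "kwargs": {
  "delta_pos": [
    [-0.02,0,0],
    [-0.04,0,0],
    [-0.06,0,0],
    [-0.08,0,0],
    [-0.1,-0.003,0]
  ],
  "rot": [
    [0,0,0],
    [0,0,0],
    [0,0,0],
    [0,0,0],
    [0,0,0]
  ],
  "hand": [0,0,0,0,0]
}}

```text
time_s: 13.22
ee_pos: [454.5, 104.5, 44.8]
ee_rot: [-180.0, -0.0, 1.7]
force: [1.5, -0.0, -1.2]
gripper_width: 0.8
gripper_force: 0.8
```

Request:
{"fn": "apply_moves", "kwargs": {
  "delta_pos": [
    [-0.015,0,0],
    [-0.03,0,0],
    [-0.045,0,0]
  ],
  "rot": [
    [0,0,0],
    [0,0,0],
    [0,0,0]
  ],
  "hand": [0,0,0]
}}

```text
time_s: 13.47
ee_pos: [453.1, 104.6, 45.2]
ee_rot: [-180.0, -0.5, 1.8]
force: [12.2, -2.0, -9.7]
gripper_width: 0.6
gripper_force: 5.9
```

Request:
{"fn": "apply_moves", "kwargs": {
  "delta_pos": [
    [-0.015,0,0],
    [-0.03,0,0],
    [-0.03,0,0]
  ],
  "rot": [
    [0,0,0],
    [0,0,0],
    [0,0,0]
  ],
  "hand": [0,0,0]
}}

```text
time_s: 13.72
ee_pos: [453.1, 104.8, 45.7]
ee_rot: [-180.0, -0.9, 1.8]
force: [16.6, -2.8, -11.4]
gripper_width: 0.6
gripper_force: 7.8
```

It is hard against the end stop (no movement, 17 N). I'll back off into the pocket and lift straight out.

Request:
{"fn": "apply_moves", "kwargs": {
  "delta_pos": [
    [0.05,0,0],
    [0.09,0,0],
    [0.12,0,0],
    [0.12,0,0],
    [0.12,0,0.1],
    [0.12,0,0.3],
    [0.12,0,0.6],
    [0.12,0,0.9],
    [0.12,0,0.9]
  ],
  "rot": [
    [0,0,0],
    [0,0,0],
    [0,0,0],
    [0,0,0],
    [0,0,0],
    [0,0,0],
    [0,0,0],
    [0,0,0],
    [0,0,0]
  ],
  "hand": [0,0,0,0,0,0,0,0,0]
}}

```text
time_s: 14.47
ee_pos: [463.4, 105.3, 158.9]
ee_rot: [-179.9, -0.7, 1.7]
force: [1.0, 0.6, -0.2]
gripper_width: 0.4
gripper_force: 0.0
```

Request:
{"fn": "apply_moves", "kwargs": {
  "delta_pos": [
    [-0.4,0,0.5],
    [-0.6,0,0.7],
    [-0.6,0,0.7],
    [-0.6,0,0.7],
    [-0.6,0,0.7]
  ],
  "rot": [
    [0,0,0],
    [0,0,0],
    [0,0,0],
    [0,0,0],
    [0,0,0]
  ],
  "hand": [0,0,0,0,0]
}}

```text
time_s: 14.88
ee_pos: [387.5, 104.5, 237.3]
ee_rot: [-180.0, -0.1, 1.7]
force: [-0.3, -0.1, -1.3]
gripper_width: 0.5
gripper_force: 0.0
```

Run:
```python
from h import *
s=viewer.grab_frame("side");p=viewer.grab_frame("top")
print(env.state()["ee_pos"],env.state()["force"])
a=cv2.resize(s["pixels"][120:300,205:405],(600,540),interpolation=cv2.INTER_CUBIC)
cv2.imwrite("pics/s5.png",a[:,:,::-1])
for q in ("sample_tray","empty_tray","jar_tray"):
  for r in spotter.trace(p,q)[:1]:
    ys,xs=np.nonzero(r["mask"])
    W=np.array([at_z(p,(x,y),50)[:2] for x,y in zip(xs,ys)],np.float32)
    print(q,round(r["score"],2),cv2.minAreaRect(W))
```

```text
[387.6225038  104.26353092 235.63779837] [ 0.15329518 -0.72304111 -0.0681708 ]
sample_tray 0.94 ((511.21014404296875, 108.81704711914062), (169.1953887939453, 102.18814086914062), 1.820185899734497)
empty_tray 0.64 ((639.5640258789062, -137.53607177734375), (171.6266632080078, 102.2707748413086), 1.8970917463302612)
jar_tray 0.98 ((633.6864624023438, -12.312873840332031), (174.09912109375, 100.77393341064453), 2.1260428428649902)
```

View pics/s5.png

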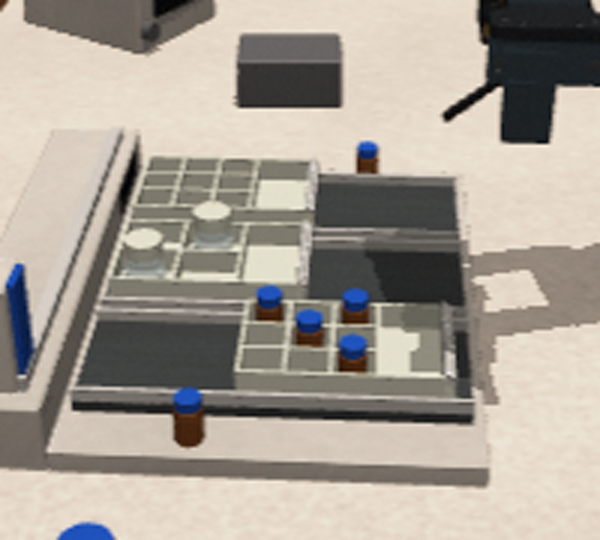

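The picture shows the sample tray fully out (lip near (450,340)) with all four vials standing. The empty and jar trays are home (lips near (310,180) and (305,250)), and the robot is clear of everything.

```bash
python3 -c "
from workcell import env
print(env.job_done())"
```

```text
the job is handed in; nothing more can be done
None
```

The job is handed in: the empty tray was pushed home to its stop, then the sample tray was drawn about 120 mm out to its end stop, with its four vials standing, the jar tray still home and the robot clear.

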